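Switch on the mug warmer

TASK

Switch on the twin-plate warmer for the cream mug: first tip the red main rocker fully on by pressing down its dotted far end, then tip on, in the same way, the white rocker of the plate that carries the mug (the one at that plate's side of the control strip), and then press the green start button all the way in and let it come back up. Leave the other white rocker off, press nothing out of turn, lift nothing, and leave the mug, the bowl and the things around where they stand.

Things in the scene. Friction and masses are not known exactly. Their poses are not given: they have to be found in the camera images.
- warmer: flat aluminium warmer, fixed, 240 (x) x 320 (y) mm, deck 45 mm high. Origin: centre of its underside; x away from the robot, y left, z up. Round black plates, 116 mm wide, 48 mm high, centred at x 50, y +85 (left) and -85 mm (right). Control row in front at x -80 mm: white rockers of the left and right plate at y +110 and -110; red main rocker and green button at y +36 and -36, in either order
- main_rocker_on_end (a point): red main rocker: point to press, on the paddle's top face 18 mm beyond its pivot, at the far, dotted end. Paddle 50 mm long (warmer x), 30 mm wide, pivoting in its middle. The point sinks with it, from 64 mm (off) to 56 mm (on) above the counter. Bezel round it 62 x 42 mm, 51 mm above the counter
- left_rocker_on_end (a point): white rocker of the left plate (warmer y = +110 mm): point to press, on the paddle's top face 18 mm beyond its pivot, at the far, dotted end. Paddle 50 mm long (warmer x), 30 mm wide, pivoting in its middle. The point sinks with it, from 64 mm (off) to 56 mm (on) above the counter. Bezel round it 62 x 42 mm, 51 mm above the counter
- right_rocker_on_end (a point): white rocker of the right plate (warmer y = -110 mm): point to press, on the paddle's top face 18 mm beyond its pivot, at the far, dotted end. Paddle 50 mm long (warmer x), 30 mm wide, pivoting in its middle. The point sinks with it, from 64 mm (off) to 56 mm (on) above the counter. Bezel round it 62 x 42 mm, 51 mm above the counter
- main_rocker (a joint): red main rocker, rad: -0.2 = fully off (far end up), +0.2 = fully on (far end down), on above 0.14; stays where it is left (light friction: 1 to 3 N at the far end tips it, more nearer the pivot)
- left_rocker (a joint): white rocker of the left plate, rad: -0.2 = fully off (far end up), +0.2 = fully on (far end down), on above 0.14; stays where it is left (light friction: 1 to 3 N at the far end tips it, more nearer the pivot)
- right_rocker (a joint): white rocker of the right plate, rad: -0.2 = fully off (far end up), +0.2 = fully on (far end down), on above 0.14; stays where it is left (light friction: 1 to 3 N at the far end tips it, more nearer the pivot)
- start_top (a point): centre of the top face of the green start button, a round cap of 28 mm diameter; presses straight down, 6 mm travel
- start (a joint): travel of the start button, m: 0 = up, 0.006 = fully in; a spring returns it; fully in takes 5 N; counts as pressed in above 0.0045, as released below 0.0015
- mug_mid (a point): centre of the cup of the loose cream mug (body 78 mm diameter, 97 mm tall, 110 mm long with its handle), half-way up; it stands on one of the two plates
- bowl_mid (a point): middle of the loose dark bowl (116 mm diameter, 51 mm tall), half-way up; it stands on the other plate
- coffee_jar: loose jar with black lid, 71x76x98 mm, at the right edge of the counter; origin under its centre; a bystander
- spice_white: loose spice jar with white cap, 41x41x102 mm, at the right edge; origin under its centre; a bystander
- soap_pump: loose white pump bottle, 52x81x178 mm, at the right edge; origin under its centre; a bystander
- dish_soap: loose dish soap bottle with green cap, 52x86x219 mm, at the right edge; origin under its centre; a bystander

How it is judged (in metres and radians):
On the way, in this order (a step that is already met when the one before it is completed fails the run):
1. the red main rocker is tipped fully on (value of joint main_rocker above 0.14 rad), for 0.1 s.
2. the white rocker of the mug's plate is tipped fully on (((y of mug_mid in the frame of warmer above 0 m and value of joint left_rocker above 0.14 rad) or (y of mug_mid in the frame of warmer below 0 m and value of joint right_rocker above 0.14 rad))), for 0.1 s.
3. the green start button is pressed all the way in (value of joint start above 0.0045 m), for 0.05 s.
At the end, for the whole second after the job is handed in: The red main rocker and the white rocker of the mug's plate are on (above 0.14 rad), the other white rocker is off (below -0.1 rad), the start button has come back up (under 1.5 mm), mug and bowl stand upright within 20 mm of where they stood (value of joint main_rocker above 0.14 rad and ((y of mug_mid in the frame of warmer above 0 m and value of joint left_rocker above 0.14 rad) or (y of mug_mid in the frame of warmer below 0 m and value of joint right_rocker above 0.14 rad)) and ((y of mug_mid in the frame of warmer above 0 m and value of joint right_rocker below -0.1 rad) or (y of mug_mid in the frame of warmer below 0 m and value of joint left_rocker below -0.1 rad)) and value of joint start below 0.0015 m and distance of each of mug_mid, bowl_mid from where it was at the start of the episode below 0.02 m and angle between each of mug_mid, bowl_mid's own z axis and vertical below 0.1 rad); the robot touches nothing.
It fails at once if a white rocker is tipped while the red main rocker is off (value of joint main_rocker below 0 rad and value of joint any of left_rocker, right_rocker above 0 rad).
It fails at once if the start button is pressed before both rockers are on (value of joint start above 0.003 m and (value of joint main_rocker below 0.1 rad or ((y of mug_mid in the frame of warmer above 0 m and value of joint left_rocker below 0.1 rad) or (y of mug_mid in the frame of warmer below 0 m and value of joint right_rocker below 0.1 rad)))).
It fails at once if the white rocker of the bowl's plate is tipped ((y of mug_mid in the frame of warmer above 0 m and value of joint right_rocker above 0 rad) or (y of mug_mid in the frame of warmer below 0 m and value of joint left_rocker above 0 rad)).
It fails at once if the mug or the bowl is shoved, lifted or tipped (distance of any of mug_mid, bowl_mid from where it was at the start of the episode above 0.02 m or angle between any of mug_mid, bowl_mid's own z axis and vertical above 0.2 rad).
It fails at once if a jar or bottle nearby is moved (distance of any of coffee_jar, spice_white, soap_pump, dish_soap from where it was at the start of the episode above 0.03 m).
It also fails if it takes over 38 s, if anything falls off the work surface, if the arm or the gripper's body presses on something with over 40 N, if the wrist force passes 120 N, or if a joint passes its speed limit or range.

ROBOT

A 6-joint arm with a two-finger parallel gripper is mounted at the origin on a cart in front of the work surface, level with it; the furniture and walls round the work are solid. World frame = base frame: x ahead of the robot, y to its left, z up, the work surface at z = 0. Lengths are in m, angles in degrees, forces in N, time in s.
With the tool pointing down it reaches from about 0.35 to 0.875 m from the base axis. Payload 4.2 kg.
Tool frame: the origin (TCP) lies on the centre line of the jaws, within the pads' length; the fingertips stand 17 mm ahead of it and the grasp point (between the pads) lies 2 mm behind it; z points along the fingers, y is the direction in which the jaws open and shut (so a half turn about z gives the same grasp; the last joint's range is limited). The gripper opens to 87 mm and grips with 3 to 60 N. Pads are 19 mm wide; open, the fingers measure 117 mm over their backs; the gripper's body (75 mm by 190 mm) begins 51 mm behind the grasp point.
Start: joints at [86.436, 22.042, 0.453, 0, -68.411, -14.817], TCP at [0.197, 0.593, 0.208] pointing down, gripper open.
Joint ranges: [-179.83, 179.83], [-69.29, 118.12], [-61.27, 80.66], [-181.25, 117.63], [-171.15, -9.14], [-177.46, 177.46]. Speed limits (degrees/s): [159.86, 159.86, 180, 180, 180, 180].

INTERFACE

Orientations are given as a 3x3 rotation matrix whose columns are the frame's x, y, z axes.
In Python, from station import * gives the robot as it stands.
- The arm moves only by the tool play_rows, never from a script. Its argument "targets" is a list that holds one entry, the list of rows, each a list of 5 numbers: the closure, from 0 (fully open) to 1 (shut), then the shift along the world's x, y, z in m, then the turn about the world's z in rad. In form: [[[gripper, x, y, z, twist], ...]]. A call has 1 to 5 rows; each row is the pose to reach, as a shift and turn from the pose commanded when the call began; what a row does not reach only later rows make up. A row lasts 1/12 s, in which the tool goes at most 41.7 mm and 7.16 degrees, less where a joint would pass 70% of its speed; a pose out of reach is approached as far as the arm can. A call with a gripper value outside its range is refused whole. The fingers move at their own pace and stop on an object; the grip force is fixed at half the most. Time passes only in rows, so rows that repeat a pose let the fingers close. It gives the time, the measured TCP pose, the force and the opening at its end, in the units of the state.
- sense(): the state, without advancing time (a new reading comes with each control period).
- capture(name): name is "scene" or "top"; returns the picture (400x640x3 uint8, blue, green, red); there is no depth.
- get_calibration(name): a dict with "camera_matrix" (3x3 intrinsics, pixels), "D" ([k1, k2, p1, p2, k3] as OpenCV has them; the pictures are not rectified), "T" (4x4, takes a point from camera to world coordinates). Camera axes: x right, y up, looking along -z (the intrinsics and any distortion apply to the point x, -y, -z); pixel columns grow to the right and rows downward; lengths in m; the calibration is good to about 2 mm. A picture is of the moment at which its call begins. get_calibration takes no time and is no camera call.
- finish_job(): hands the job in, once; it reports no verdict.
The state is a dict: "time_s": time; "joints": joint angles; "joint_velocities": joint speeds; "effort": joint torques, N m; "tcp_pos": TCP position; "ee_rot": TCP orientation; "wrist_force": force on the tool from outside, world axes, zero at the start; "moment": the same for the moment, N m; "gripper_width": opening from 0.0 (shut) to 1.0 (fully open).
Only numpy, scipy, OpenCV 4.12 (cv2) and the standard library are available. Lean on these libraries where they do the work, as an engineer would, in place of code of your own. Each camera call takes 0.05 s, during which the arm holds its last target. There are 200 camera calls.

## Working session

There is one attempt and no reset: what is moved stays moved. The work goes in short steps, Python scripts to look and compute and a tool call to move; the robot and the scene stay as the last step left them, time stands still between calls to the robot, and variables do not carry over. Pictures are saved under pics/ and viewed, on a budget of 10 in all, crops included, one or two more only if the job needs it, and the job is handed in when it is done.

Besides the shell and the picture viewer there is one more tool, called after "Emit:" as name(argument=value, ...) on one line, values as JSON. play_rows: Moves the arm, as the interface text tells. Its arguments: {"type":"object","properties":{"targets":{"type":"array","items":{"type":"array","items":{"type":"array","items":{"type":"number"}}}}},"required":["targets"]}

```bash
mkdir -p pics; python3 - <<'E'
from station import *
import cv2
for n in("scene","top"):
    cv2.imwrite(f"pics/{n}0.png",capture(n)); c=get_calibration(n); print(c)
s=sense();print(s["time_s"],s["tcp_pos"],s["ee_rot"],s["gripper_width"])
E
```

```text
{'camera_matrix': array([[461.91765201,   0.        , 319.25135137],
       [  0.        , 461.91765201, 196.46123249],
       [  0.        ,   0.        ,   1.        ]]), 'D': array([-0.04261492,  0.        ,  0.        ,  0.        ,  0.        ]), 'T': array([[-0.88819575, -0.35806891,  0.28791486,  0.83776241],
       [ 0.45934963, -0.67795498,  0.57391198,  0.50535566],
       [-0.01030672,  0.64199976,  0.76663555,  0.9379033 ],
       [ 0.        ,  0.        ,  0.        ,  1.        ]])}
{'camera_matrix': array([[383.5170404 ,   0.        , 323.07086274],
       [  0.        , 383.5170404 , 200.69278516],
       [  0.        ,   0.        ,   1.        ]]), 'D': array([-0.07278742,  0.        ,  0.        ,  0.        ,  0.        ]), 'T': array([[-0.01176031,  0.99644504, -0.08342053,  0.42859679],
       [-0.99974336, -0.0133326 , -0.01831572, -0.15919437],
       [-0.01936282,  0.08318372,  0.9963461 ,  0.95161451],
       [ 0.        ,  0.        ,  0.        ,  1.        ]])}
0.1 [0.19687495 0.59257034 0.20688357] [[ 9.48937601e-01 -3.15463387e-01 -5.29645133e-04]
 [-3.15463817e-01 -9.48935716e-01 -1.89408911e-03]
 [ 9.49165839e-05  1.96445626e-03 -9.99998066e-01]] 1.001725324736571
```

View pics/scene0.png

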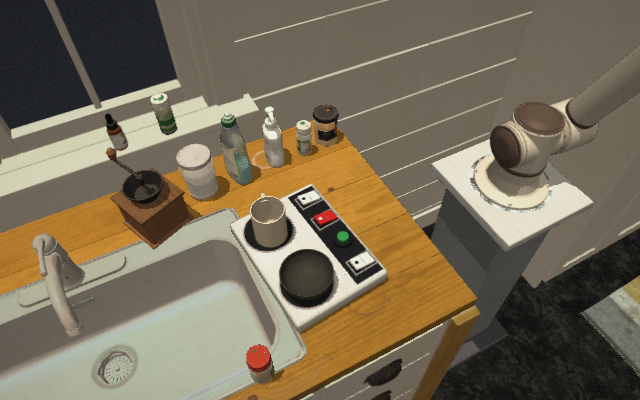

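View pics/top0.png

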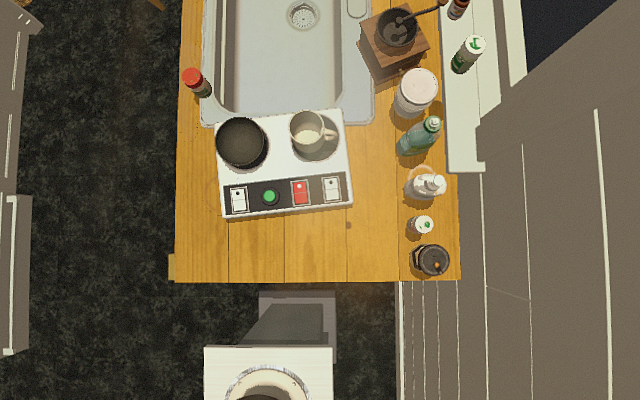

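Mug is on the right plate (mug ~(310,130) in the top view, bowl ~(240,142)). In the top view the red rocker is at ~(300,192), the green button at ~(270,197), and the white rockers at ~(238,200) and ~(332,190). So red is at y −36 and green at y +36, and the mug's rocker is the right one. The bottles are off to the right at columns > 400.

```bash
cat > h.py <<'E'
from station import *
import cv2, numpy as np
def cast(n,px,z):
    c=get_calibration(n);u=cv2.undistortPoints(np.float64(px).reshape(-1,1,2),c["camera_matrix"],c["D"])[:,0]
    d=np.c_[u[:,0],-u[:,1],-np.ones(len(u))]@c["T"][:3,:3].T;o=c["T"][:3,3]
    return o+d*((z-o[2])/d[:,2])[:,None]
def blob(m,near=None):
    k,l,st,ce=cv2.connectedComponentsWithStats(m.astype(np.uint8))
    i=1+np.argmax(st[1:,4]); return ce[i],st[i]
E
python3 - <<'E'
from h import *
for n,roi in(("top",(205,100,360,225)),("scene",(225,175,395,335))):
    im=cv2.imread(f"pics/{n}0.png"); x0,y0,x1,y1=roi
    h=cv2.cvtColor(im,cv2.COLOR_BGR2HSV); k=np.zeros(h.shape[:2],bool);k[y0:y1,x0:x1]=1
    H,S,V=[h[...,i].astype(int) for i in range(3)]
    R=k&((H<8)|(H>172))&(S>150)&(V>80)
    G=k&(H>50)&(H<85)&(S>120)&(V>60)
    r,rs=blob(R);g,gs=blob(G);print(n,r,rs,g,gs)
    a=cast(n,r,.060)[0];b=cast(n,g,.058)[0];d=a-b
    print("red",a,"green",b,"dist",np.linalg.norm(d[:2]),"yaw",np.degrees(np.arctan2(d[0],-d[1])))
    W=k&(S<50)&(V>130); 
    cn=max(cv2.findContours(W.astype(np.uint8),0,2)[0],key=cv2.contourArea)
    # deck outline
    w=cast(n,cn[:,0].astype(float),.045)[:,:2].astype(np.float32)
    print("deck",cv2.minAreaRect(w))
    o,l,st,ce=cv2.connectedComponentsWithStats((k&(S<70)&(V>120)).astype(np.uint8))
    for i in range(1,o):
        if 80<st[i,4]<1500: print("white",ce[i],st[i],cast(n,ce[i],.06)[0])
t=cv2.imread("pics/top0.png")[165:225,205:360];s=cv2.imread("pics/scene0.png")[175:285,280:400]
t=cv2.resize(t,None,fx=5,fy=5,interpolation=2);s=cv2.resize(s,None,fx=2.6,fy=2.6,interpolation=2)
o=np.zeros((600,800,3),np.uint8);o[:300,:775]=t;o[305:305+286,:312]=s;cv2.imwrite("pics/crop.png",o)
E
```

```text
top [300.07758621 198.03448276] [294 193  14  11 116] [268.77272727 195.31818182] [264 190  12  12  44]
red [ 0.51020437 -0.08911229  0.06      ] green [ 0.51780474 -0.0152329   0.058     ] dist 0.07426930564202158 yaw -5.873669412698107
deck ((0.6085103750228882, -0.03992481529712677), (0.37946009635925293, 0.29061171412467957), 88.6800308227539)
scene [325.06796117 217.13106796] [313 210  24  15 206] [342.37719298 236.29824561] [337 231  12  12 114]
red [ 0.52536192 -0.08814223  0.06      ] green [ 0.51522952 -0.02139427  0.058     ] dist 0.06751263293262563 yaw 8.631648078215697
deck ((0.6153564453125, -0.05430036783218384), (0.2803366780281067, 0.3781503736972809), 2.2681119441986084)
```

View pics/crop.png

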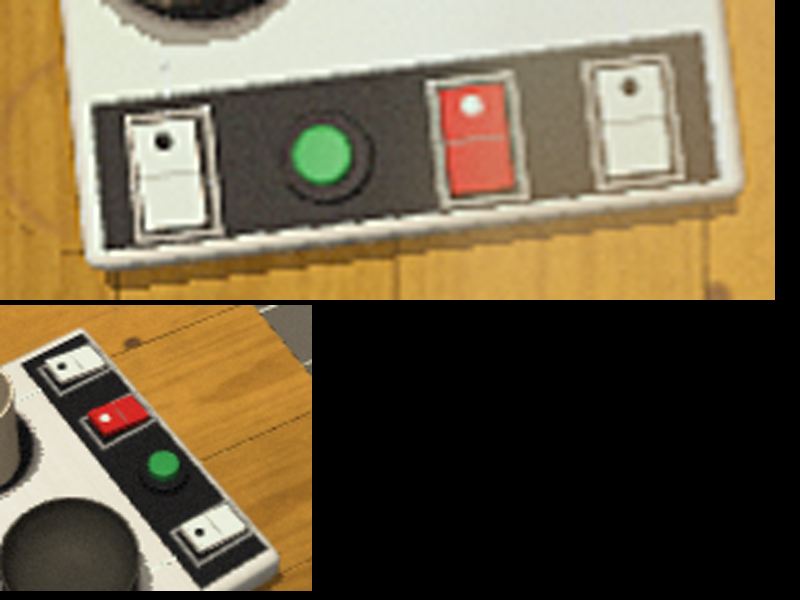

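Crop: in the top view the dots on the far (upper) ends are at about (237.4,193.2) left, (299,185.6) red and (330.6,182) right, with green at (269.2,195.8). In the scene view they are at (356.4,262), (320.3,218.3), (303.7,198.3) and green (343,236). All rockers are off.

```bash
python3 - <<'E'
from h import *
nm=["left","green","red","right"]
T=[(237.3,193.2),(269.1,195.8),(298.9,185.6),(330.5,182)];S=[(356.3,262),(342.8,236),(320.2,218.2),(303.6,198.2)]
loc=np.array([[-62,110],[-80,36],[-62,-36],[-62,-110]])/1e3
P=[]
for n,t,s in zip(nm,T,S):
    z=.06 if n=="green" else .064
    r=[]
    for c,p in(("top",t),("scene",s)):
        a,b=cast(c,p,0)[0],cast(c,p,.1)[0];r.append((a,(b-a)/np.linalg.norm(b-a)))
    A=sum(np.eye(3)-np.outer(d,d) for o,d in r);bb=sum((np.eye(3)-np.outer(d,d))@o for o,d in r)
    X=np.linalg.solve(A,bb);P.append(X[:2]);print(n,"tri",X.round(4),"top",cast("top",t,z)[0].round(4),"scene",cast("scene",s,z)[0].round(4))
P=np.array([(cast("top",t,z)[0]+cast("scene",s,z)[0])[:2]/2 for t,s,z in zip(T,S,[.064,.06,.064,.064])])
a=P-P.mean(0);b=loc-loc.mean(0);y=np.arctan2((b[:,0]*a[:,1]-b[:,1]*a[:,0]).sum(),(a*b).sum())
R=np.array([[np.cos(y),-np.sin(y)],[np.sin(y),np.cos(y)]]);o=P.mean(0)-R@loc.mean(0)
print("yaw",np.degrees(y),"origin",o);F=o+loc@R.T;print("fit",F.round(4),"res",(P-F).round(4))
s=sense();p=s["tcp_pos"];e=s["ee_rot"];print("tool yaw",np.degrees(np.arctan2(e[1,0],e[0,0])),"deltas",(F-p[:2]).round(4))
print("pts (-66):",(o+np.array([[-.066,-.036],[-.066,-.11]])@R.T).round(4))
print("mug centre approx",cast("top",(309,130),.145)[0])
# deck corners near edge
print(cast("top",[(205+88/5,165+262/5),(205+742/5,165+188/5)],.045), o+np.array([[-.12,.16],[-.12,-.16]])@R.T)
E
```

```text
left tri [0.5237 0.0576 0.0649] top [0.5232 0.0581 0.064 ] scene [0.5239 0.0568 0.064 ]
green tri [ 0.5162 -0.0173  0.065 ] top [ 0.5165 -0.0163  0.06  ] scene [ 0.5147 -0.0205  0.06  ]
red tri [ 0.5389 -0.087   0.0654] top [ 0.539  -0.0869  0.064 ] scene [ 0.5385 -0.088   0.064 ]
right tri [ 0.5464 -0.1608  0.0652] top [ 0.5464 -0.1607  0.064 ] scene [ 0.5462 -0.1619  0.064 ]
yaw 5.794783748903891 origin [ 0.59721455 -0.04570607]
fit [[ 0.5244  0.0575]
 [ 0.514  -0.018 ]
 [ 0.5392 -0.0878]
 [ 0.5466 -0.1614]] res [[-0.0008 -0.    ]
 [ 0.0016 -0.0004]
 [-0.0004  0.0003]
 [-0.0003  0.0001]]
tool yaw -18.3888163680139 deltas [[ 0.3276 -0.5351]
 [ 0.3171 -0.6105]
 [ 0.3423 -0.6804]
 [ 0.3498 -0.754 ]]
pts (-66): [[ 0.5352 -0.0882]
 [ 0.5427 -0.1618]]
mug centre approx [ 0.64912356 -0.11589036  0.145     ]
[[ 0.46767469  0.09793934  0.045     ]
 [ 0.49900918 -0.21433404  0.045     ]] [[ 0.46167325  0.10136043]
 [ 0.49398228 -0.21700434]]
```

Emit:
play_rows(targets=[[[1,0.017,-0.034,0,0.02],[1,0.034,-0.068,0,0.04],[1,0.051,-0.102,0,0.06],[1,0.068,-0.136,0,0.08],[1,0.085,-0.17,0,0.1]]])

```text
time_s: 0.52
tcp_pos: [0.2823, 0.4211, 0.2074]
ee_rot: [[0.976, -0.218, -0.0], [-0.218, -0.976, -0.001], [-0.0, 0.001, -1.0]]
wrist_force: [0.7, 0.3, 0.8]
gripper_width: 0.707
```

Emit:
play_rows(targets=[[[1,0.017,-0.034,0,0.02],[1,0.034,-0.068,0,0.04],[1,0.051,-0.102,0,0.06],[1,0.068,-0.136,0,0.08],[1,0.085,-0.17,0,0.1]]])

```text
time_s: 0.93
tcp_pos: [0.3672, 0.2512, 0.2077]
ee_rot: [[0.993, -0.119, -0.0], [-0.119, -0.993, -0.0], [-0.0, 0.0, -1.0]]
wrist_force: [0.9, 0.3, 0.8]
gripper_width: 0.328
```

Emit:
play_rows(targets=[[[1,0.017,-0.034,0,0.02],[1,0.034,-0.068,0,0.04],[1,0.051,-0.102,0,0.06],[1,0.068,-0.136,0,0.08],[1,0.085,-0.17,0,0.11]]])

```text
time_s: 1.35
tcp_pos: [0.4522, 0.0812, 0.2078]
ee_rot: [[1.0, -0.01, -0.0], [-0.01, -1.0, 0.0], [-0.0, -0.0, -1.0]]
wrist_force: [0.7, 1.7, 0.2]
gripper_width: 0.019
```

Emit:
play_rows(targets=[[[1,0.017,-0.034,0,0.02],[1,0.034,-0.068,0,0.04],[1,0.051,-0.102,0,0.06],[1,0.07,-0.136,0,0.08],[1,0.087,-0.17,0,0.112]]])

```text
time_s: 1.77
tcp_pos: [0.5395, -0.0888, 0.2075]
ee_rot: [[0.995, 0.102, -0.001], [0.102, -0.995, 0.0], [-0.001, -0.0, -1.0]]
wrist_force: [1.3, 0.0, 0.5]
gripper_width: 0.006
```

Emit:
play_rows(targets=[[[1,0,0,-0.03,0],[1,0,0,-0.06,0],[1,0,0,-0.08,0],[1,0,0,-0.08,0],[1,0,0,-0.08,0]]])

```text
time_s: 2.18
tcp_pos: [0.5384, -0.0872, 0.127]
ee_rot: [[0.995, 0.101, -0.003], [0.101, -0.995, -0.001], [-0.003, 0.0, -1.0]]
wrist_force: [-0.7, 0.4, 0.8]
gripper_width: 0.005
```

Emit:
play_rows(targets=[[[1,0,0,-0.02,0],[1,0,0,-0.04,0],[1,0,0,-0.045,0],[1,0,0,-0.049,0],[1,0,0,-0.049,0]]])

```text
time_s: 2.6
tcp_pos: [0.5398, -0.0867, 0.0797]
ee_rot: [[0.995, 0.102, 0.001], [0.102, -0.995, -0.0], [0.001, 0.0, -1.0]]
wrist_force: [0.1, 0.6, -0.8]
gripper_width: 0.008
```

Emit:
play_rows(targets=[[[1,0,0,-0.001,0],[1,0,0,-0.002,0],[1,0,0,-0.003,0],[1,0,0,-0.003,0]]])

```text
time_s: 2.93
tcp_pos: [0.5393, -0.0869, 0.0763]
ee_rot: [[0.995, 0.101, 0.001], [0.101, -0.995, 0.0], [0.001, 0.0, -1.0]]
wrist_force: [-0.1, -0.3, -0.1]
gripper_width: 0.007
```

Emit:
play_rows(targets=[[[1,0,0,-0.001,0],[1,0,0,-0.0015,0],[1,0,0,-0.0015,0]]])

```text
time_s: 3.18
tcp_pos: [0.539, -0.0869, 0.0743]
ee_rot: [[0.995, 0.101, -0.0], [0.101, -0.995, -0.0], [-0.0, -0.0, -1.0]]
wrist_force: [0.7, -0.6, 0.6]
gripper_width: 0.005
```

Emit:
play_rows(targets=[[[1,0,0,-0.001,0],[1,0,0,-0.0015,0],[1,0,0,-0.0015,0]]])

```text
time_s: 3.43
tcp_pos: [0.5389, -0.0869, 0.0727]
ee_rot: [[0.995, 0.101, -0.0], [0.101, -0.995, -0.0], [-0.0, -0.0, -1.0]]
wrist_force: [0.4, 0.2, 0.3]
gripper_width: 0.009
```

Emit:
play_rows(targets=[[[1,0,0,-0.001,0],[1,0,0,-0.0015,0],[1,0,0,-0.0015,0]]])

```text
time_s: 3.68
tcp_pos: [0.5389, -0.0869, 0.0712]
ee_rot: [[0.995, 0.101, -0.0], [0.101, -0.995, 0.0], [-0.0, -0.0, -1.0]]
wrist_force: [-0.0, -0.2, -0.2]
gripper_width: 0.005
```

```bash
python3 - <<'E'
from h import *
s=sense();print(s["wrist_force"],s["tcp_pos"])
t=capture("top")[165:225,205:360];s=capture("scene")[175:285,280:400]
t=cv2.resize(t,None,fx=5,fy=5,interpolation=2);s=cv2.resize(s,None,fx=2.6,fy=2.6,interpolation=2)
o=np.zeros((600,800,3),np.uint8);o[:300,:775]=t;o[305:305+286,:312]=s;cv2.imwrite("pics/crop1.png",o)
E
```

```text
[-0.01259384 -0.17591565 -0.24515913] [ 0.53892439 -0.08689672  0.07116306]
```

View pics/crop1.png

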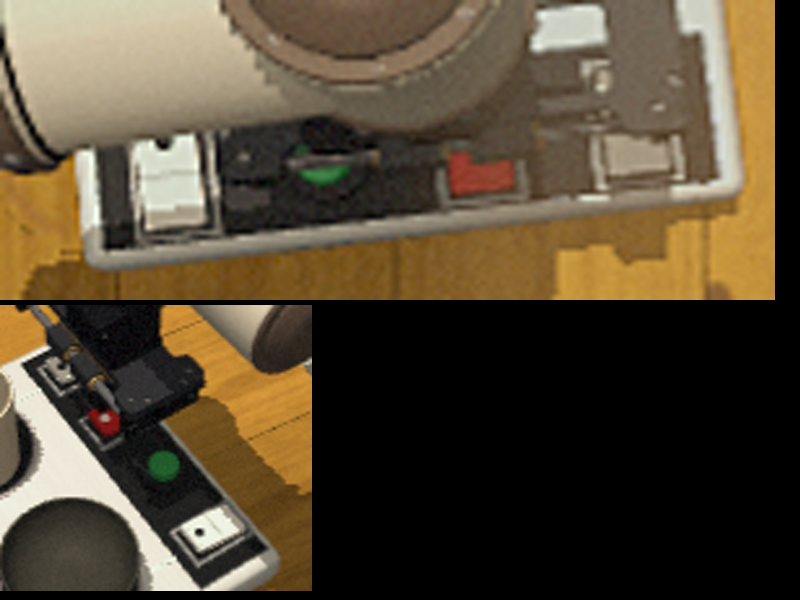

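The scene crop shows the shut fingers at about (108,400), over the red rocker but apparently not touching it. The dot is still visible at (105,418) and no force is felt. I'll project the nominal tip position to compare.

```bash
python3 - <<'E'
from h import *
def proj(n,X):
    c=get_calibration(n);p=(np.float64(X)-c["T"][:3,3])@c["T"][:3,:3]
    return cv2.projectPoints((p*[1,-1,-1]).reshape(-1,1,3),np.zeros(3),np.zeros(3),c["camera_matrix"],c["D"])[0][:,0]
s=sense();p=s["tcp_pos"]
im=capture("scene");x0,y0=270,160
q=proj("scene",[p+[0,0,-.017],p,p+[0,0,.03]]);print(q)
o=cv2.resize(im[y0:y0+100,x0:x0+130],None,fx=6,fy=6,interpolation=2)
for a,c in zip(q,[(0,255,255),(255,255,0),(255,0,255)]): cv2.drawMarker(o,tuple(int(v) for v in (a-[x0,y0]+.5)*6),c,0,12,1)
cv2.imwrite("pics/z.png",o)
E
```

```text
[[320.24990022 221.06579418]
 [320.18764935 216.73735639]
 [320.0740578  208.83995634]]
```

View pics/z.png

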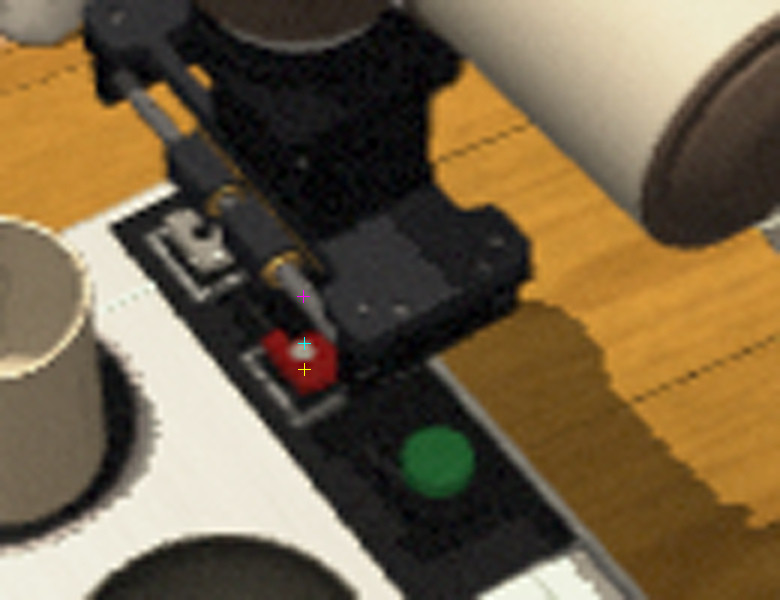

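```bash
cat >> h.py <<'E'
def proj(n,X):
    c=get_calibration(n);p=(np.float64(X)-c["T"][:3,3])@c["T"][:3,:3]
    return cv2.projectPoints((p*[1,-1,-1]).reshape(-1,1,3),np.zeros(3),np.zeros(3),c["camera_matrix"],c["D"])[0][:,0]
def box(o,n,off,f,lo,hi,col):
    s=sense();C=np.array([[a,b,c] for a in(lo[0],hi[0]) for b in(lo[1],hi[1]) for c in(lo[2],hi[2])])
    q=(proj(n,s["tcp_pos"]+C@s["ee_rot"].T)-off+.5)*f
    for i in range(8):
        for k in(1,2,4):
            if not i&k: cv2.line(o,tuple(map(int,q[i])),tuple(map(int,q[i|k])),col,1)
E
python3 - <<'E'
from h import *
O=np.zeros((600,800,3),np.uint8)
for n,(x0,y0),w,h,f,pos in(("scene",(250,130),130,100,6,0),):
    im=capture(n);o=cv2.resize(im[y0:y0+h,x0:x0+w],None,fx=f,fy=f,interpolation=2)
    box(o,n,(x0,y0),f,(-.0095,-.015,-.045),(.0095,.015,.017),(0,255,0))
    box(o,n,(x0,y0),f,(-.0375,-.095,-.10),(.0375,.095,-.049),(255,255,0))
    cv2.imwrite("pics/w.png",o)
E
```

```text
(no output)
```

View pics/w.png

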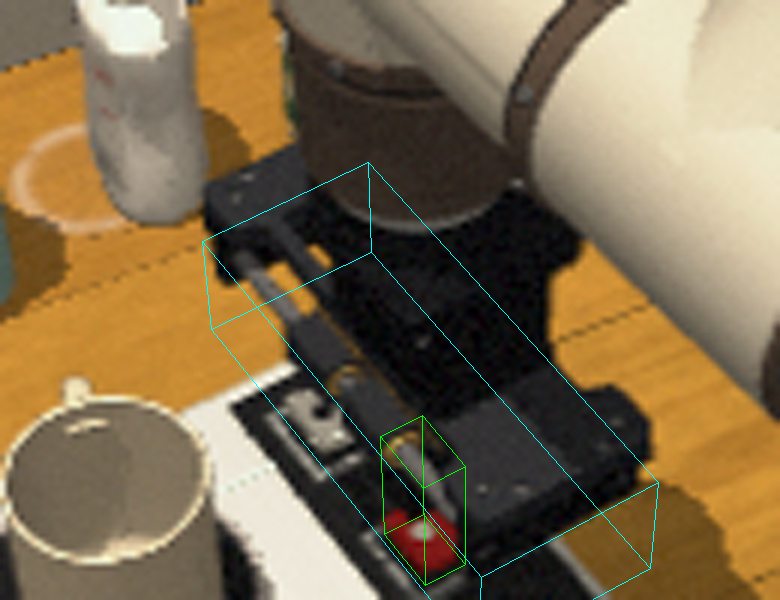

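```bash
python3 - <<'E'
from h import *
O=np.zeros((600,800,3),np.uint8)
im=np.clip(capture("top").astype(float)*1.6+15,0,255).astype(np.uint8);x0,y0,f=240,130,6
o=cv2.resize(im[y0:y0+90,x0:x0+130],None,fx=f,fy=f,interpolation=2)[:330]
o2=cv2.resize(im[y0:y0+90,x0:x0+130],None,fx=3,fy=3,interpolation=2)
n="top"
for g,ff in((o2,3),):
    box(g,n,(x0,y0),ff,(-.0095,-.015,-.045),(.0095,.015,.017),(0,255,0))
    box(g,n,(x0,y0),ff,(-.0375,-.095,-.10),(.0375,.095,-.049),(255,255,0))
s=np.clip(capture("scene").astype(float)*2.5+20,0,255).astype(np.uint8)[185:235,295:350]
s=cv2.resize(s,None,fx=5,fy=5,interpolation=2)
O[:330,:780]=o;O[335:335+265,:390]=o2[:265];O[340:590,400:675]=s
cv2.imwrite("pics/w2.png",O)
E
```

```text
(no output)
```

View pics/w2.png

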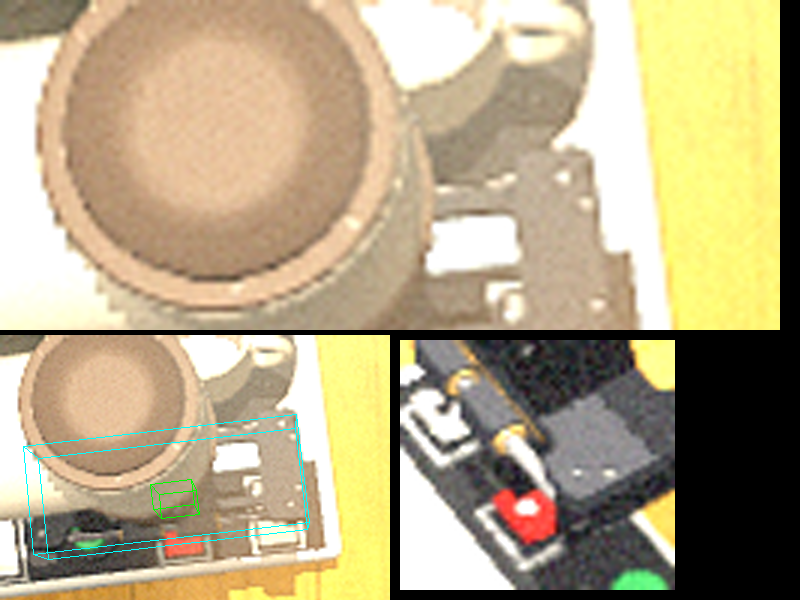

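The top view (mug and handle clear, body outline on its wireframe) shows the gripper in the right place sideways. The scene view shows the tip still a little above the paddle, with the red dot unmoved. So the shut fingertips sit higher than stated, and I'll go on down in small steps until I feel force.

Emit:
play_rows(targets=[[[1,0,0,-0.001,0],[1,0,0,-0.002,0],[1,0,0,-0.003,0],[1,0,0,-0.003,0]]])

```text
time_s: 4.32
tcp_pos: [0.5388, -0.0869, 0.068]
ee_rot: [[0.995, 0.101, -0.001], [0.101, -0.995, -0.0], [-0.001, -0.0, -1.0]]
wrist_force: [0.4, 0.7, 0.2]
gripper_width: 0.004
```

```bash
cat >> h.py <<'E'
def dot():
    s=sense();print(s["time_s"],s["tcp_pos"].round(4),s["wrist_force"].round(2),s["moment"].round(2))
    im=capture("scene")[205:232,308:336].astype(int);b,g,r=im[...,0],im[...,1],im[...,2]
    red=(r>70)&(r>2.2*g);m=(g>75)&(r>90)
    k,l,st,ce=cv2.connectedComponentsWithStats(red.astype(np.uint8))
    for i in range(1,k):
        if st[i,4]>5: print("red",st[i,:5]+[308,205,0,0,0])
    k,l,st,ce=cv2.connectedComponentsWithStats((cv2.dilate(red.astype(np.uint8),np.ones((3,3)))>0).astype(np.uint8)*m.astype(np.uint8))
    for i in range(1,k):print("dot?",(ce[i]+[308,205]).round(1),st[i,4])
E
python3 -c "
from h import *
dot()"
```

```text
4.3167 [ 0.5388 -0.0869  0.068 ] [0.42 0.7  0.21] [ 0.   -0.02 -0.02]
red [314 215  12  10  67]
dot? [320.  218.1] 7
```

Emit:
play_rows(targets=[[[1,0,0,-0.001,0],[1,0,0,-0.002,0],[1,0,0,-0.003,0],[1,0,0,-0.003,0]]])

```text
time_s: 4.7
tcp_pos: [0.5389, -0.0869, 0.0651]
ee_rot: [[0.995, 0.101, -0.0], [0.101, -0.995, -0.0], [-0.0, -0.0, -1.0]]
wrist_force: [0.5, -0.1, -1.2]
gripper_width: 0.004
```

Emit:
play_rows(targets=[[[1,0,0,-0.001,0],[1,0,0,-0.002,0],[1,0,0,-0.002,0]]])

```text
time_s: 4.95
tcp_pos: [0.5389, -0.0869, 0.0631]
ee_rot: [[0.995, 0.101, -0.0], [0.101, -0.995, -0.0], [-0.0, -0.0, -1.0]]
wrist_force: [-0.1, -0.2, 0.1]
gripper_width: 0.004
```

```bash
python3 -c "
from h import *
dot()
o=np.clip(capture('scene')[165:245,270:370]*1.8,0,255).astype(np.uint8);cv2.imwrite('pics/d.png',cv2.resize(o,None,fx=7,fy=7,interpolation=2))"
```

```text
4.95 [ 0.5389 -0.0869  0.0631] [-0.05 -0.24  0.07] [-0.06  0.02  0.04]
red [314 216  12   9  56]
dot? [320.6 218.6] 5
```

View pics/d.png

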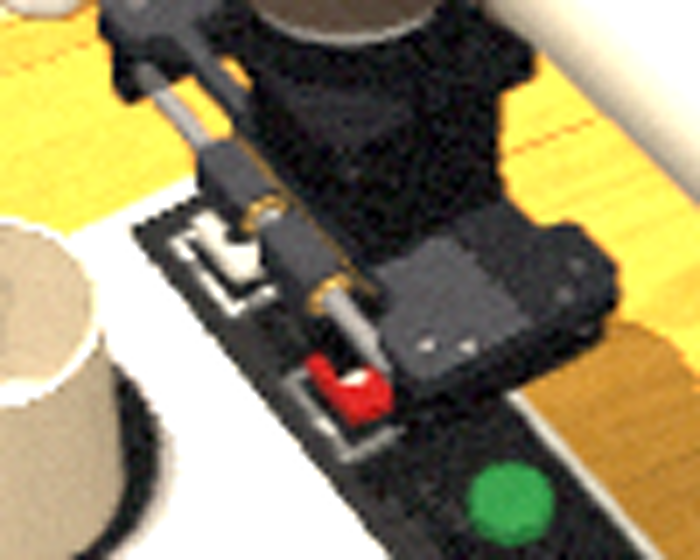

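The picture shows the dark fingertip just overlapping the red paddle at about (340,370), so the shut tip is roughly at the TCP height, 63 mm. Contact is next, so I'll press on.

Emit:
play_rows(targets=[[[1,0,0,-0.001,0],[1,0,0,-0.002,0],[1,0,0,-0.003,0],[1,0,0,-0.003,0]]])

```text
time_s: 5.38
tcp_pos: [0.5388, -0.0869, 0.0601]
ee_rot: [[0.995, 0.101, -0.001], [0.101, -0.995, -0.0], [-0.001, -0.0, -1.0]]
wrist_force: [0.1, 0.9, -1.0]
gripper_width: 0.005
```

Emit:
play_rows(targets=[[[1,0,0,-0.001,0],[1,0,0,-0.002,0],[1,0,0,-0.002,0]]])

```text
time_s: 5.63
tcp_pos: [0.5389, -0.0869, 0.0581]
ee_rot: [[0.995, 0.101, -0.0], [0.101, -0.995, -0.0], [-0.0, -0.0, -1.0]]
wrist_force: [0.7, 0.2, -0.2]
gripper_width: 0.005
```

```bash
python3 -c "
from h import *
dot()"
```

```text
5.6333 [ 0.5389 -0.0869  0.0581] [ 0.72  0.18 -0.16] [-0.04 -0.05 -0.  ]
red [314 216  12  10  48]
dot? [321. 219.] 1
```

Emit:
play_rows(targets=[[[1,0,0,-0.001,0],[1,0,0,-0.002,0],[1,0,0,-0.002,0]]])

```text
time_s: 5.93
tcp_pos: [0.5389, -0.0869, 0.0561]
ee_rot: [[0.995, 0.101, -0.0], [0.101, -0.995, -0.0], [-0.0, -0.0, -1.0]]
wrist_force: [-0.7, -0.8, -0.8]
gripper_width: 0.006
```

Emit:
play_rows(targets=[[[1,0,0,-0.001,0],[1,0,0,-0.002,0],[1,0,0,-0.002,0]]])

```text
time_s: 6.18
tcp_pos: [0.5389, -0.0869, 0.0541]
ee_rot: [[0.995, 0.101, -0.0], [0.101, -0.995, -0.0], [-0.0, -0.0, -1.0]]
wrist_force: [-0.9, -0.4, 0.1]
gripper_width: 0.004
```

```bash
python3 -c "
from h import *
dot()"
```

```text
6.1833 [ 0.5389 -0.0869  0.0541] [-0.87 -0.39  0.12] [-0.03 -0.01  0.  ]
red [314 217  12   8  37]
```

Emit:
play_rows(targets=[[[1,0,0,-0.001,0],[1,0,0,-0.002,0],[1,0,0,-0.002,0]]])

```text
time_s: 6.48
tcp_pos: [0.5389, -0.0869, 0.0521]
ee_rot: [[0.995, 0.101, -0.0], [0.101, -0.995, 0.0], [-0.0, -0.0, -1.0]]
wrist_force: [-0.1, 0.2, 0.1]
gripper_width: 0.011
```

Emit:
play_rows(targets=[[[1,0,0,-0.001,0],[1,0,0,-0.002,0],[1,0,0,-0.002,0]]])

```text
time_s: 6.73
tcp_pos: [0.5391, -0.0869, 0.0503]
ee_rot: [[0.995, 0.101, 0.0], [0.101, -0.995, -0.0], [0.0, 0.0, -1.0]]
wrist_force: [-0.1, -0.1, 0.4]
gripper_width: 0.0
```

```bash
python3 -c "
from h import *
dot()
o=np.clip(capture('scene')[185:235,290:350]*2.2,0,255).astype(np.uint8);cv2.imwrite('pics/e.png',cv2.resize(o,None,fx=11,fy=11,interpolation=2))"
```

```text
6.7333 [ 0.5391 -0.0869  0.0503] [-0.15 -0.06  0.45] [-0.02 -0.06 -0.  ]
red [319 221   6   4  19]
```

View pics/e.png

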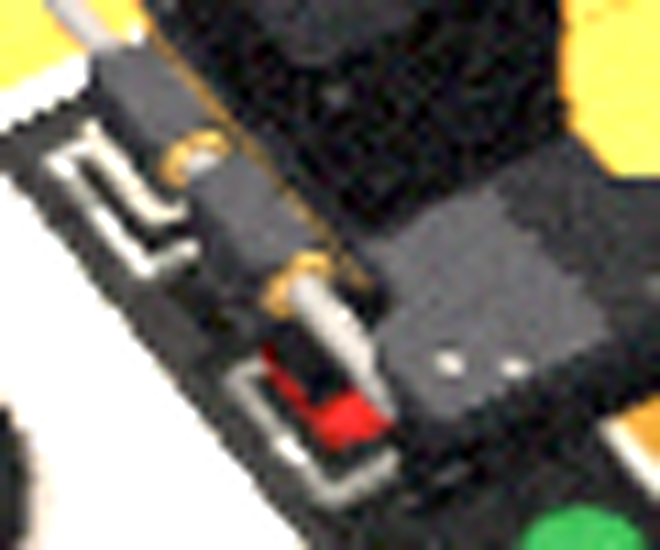

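The finger's dark tip now covers the dot and sits on the red paddle at about (320,370). The readings also jumped slightly, so contact has begun. I'll continue until the stop gives force.

Emit:
play_rows(targets=[[[1,0,0,-0.001,0],[1,0,0,-0.002,0],[1,0,0,-0.002,0]]])

```text
time_s: 7.08
tcp_pos: [0.5396, -0.0868, 0.0485]
ee_rot: [[0.995, 0.101, 0.001], [0.101, -0.995, 0.0], [0.001, 0.0, -1.0]]
wrist_force: [0.3, -0.1, 1.0]
gripper_width: 0.006
```

Emit:
play_rows(targets=[[[1,0,0,-0.001,0],[1,0,0,-0.002,0],[1,0,0,-0.002,0]]])

```text
time_s: 7.33
tcp_pos: [0.5394, -0.0868, 0.0464]
ee_rot: [[0.995, 0.101, 0.001], [0.101, -0.995, 0.0], [0.001, 0.0, -1.0]]
wrist_force: [1.0, 0.1, 0.5]
gripper_width: 0.006
```

```bash
python3 -c "
from h import *
dot()"
```

```text
7.3333 [ 0.5394 -0.0868  0.0464] [1.01 0.15 0.55] [-0.02 -0.32  0.  ]
red [319 222   6   4  17]
```

Emit:
play_rows(targets=[[[1,0,0,-0.001,0],[1,0,0,-0.002,0],[1,0,0,-0.002,0]]])

```text
time_s: 7.63
tcp_pos: [0.5398, -0.0869, 0.0448]
ee_rot: [[0.995, 0.101, 0.002], [0.101, -0.995, -0.0], [0.001, 0.0, -1.0]]
wrist_force: [2.3, 1.1, 3.0]
gripper_width: 0.004
```

Emit:
play_rows(targets=[[[1,0,0,-0.001,0],[1,0,0,-0.0015,0],[1,0,0,-0.0015,0]]])

```text
time_s: 7.88
tcp_pos: [0.5401, -0.0868, 0.0441]
ee_rot: [[0.995, 0.102, 0.002], [0.102, -0.995, -0.0], [0.002, 0.0, -1.0]]
wrist_force: [0.4, 0.3, 8.9]
gripper_width: 0.004
```

```bash
python3 -c "
from h import *
dot()"
```

```text
7.8833 [ 0.5401 -0.0868  0.0441] [0.4  0.3  8.85] [ 0.31 -0.04  0.  ]
red [318 223   6   4  17]
```

Emit:
play_rows(targets=[[[1,0,0,-0.001,0],[1,0,0,-0.001,0],[1,0,0,-0.001,0],[1,0,0,0.02,0],[1,0,0,0.05,0]]])

```text
time_s: 8.35
tcp_pos: [0.5354, -0.087, 0.0902]
ee_rot: [[0.995, 0.1, -0.01], [0.1, -0.995, -0.0], [-0.01, -0.001, -1.0]]
wrist_force: [0.8, -1.0, -0.3]
gripper_width: 0.002
```

Emit:
play_rows(targets=[[[1,0.004,-0.037,0,0],[1,0.008,-0.074,0,0],[1,0.008,-0.074,0,0],[1,0.008,-0.074,0,0]]])

```text
time_s: 8.68
tcp_pos: [0.5455, -0.1623, 0.0917]
ee_rot: [[0.995, 0.097, -0.003], [0.097, -0.995, 0.001], [-0.003, -0.001, -1.0]]
wrist_force: [-0.1, -0.2, -0.2]
gripper_width: 0.001
```

```bash
python3 -c "
from h import *
dot()
o=np.clip(capture('scene')[175:285,280:390]*1.6,0,255).astype(np.uint8);t=np.clip(capture('top')[165:225,220:350]*1.6,0,255).astype(np.uint8)
O=np.zeros((600,800,3),np.uint8);O[:330,:330]=cv2.resize(o,None,fx=3,fy=3,interpolation=2);O[335:575,:520]=cv2.resize(t,None,fx=4,fy=4,interpolation=2)
cv2.imwrite('pics/f.png',O)"
```

```text
8.6833 [ 0.5455 -0.1623  0.0917] [-0.1  -0.18 -0.24] [-0.   -0.05 -0.01]
red [314 208  22  19 229]
dot? [332.9 209.4] 10
dot? [317. 215.] 1
dot? [313.3 217.3] 3
dot? [318.9 220. ] 11
dot? [314. 222.] 3
dot? [316. 225.] 1
dot? [318. 227.] 1
```

View pics/f.png

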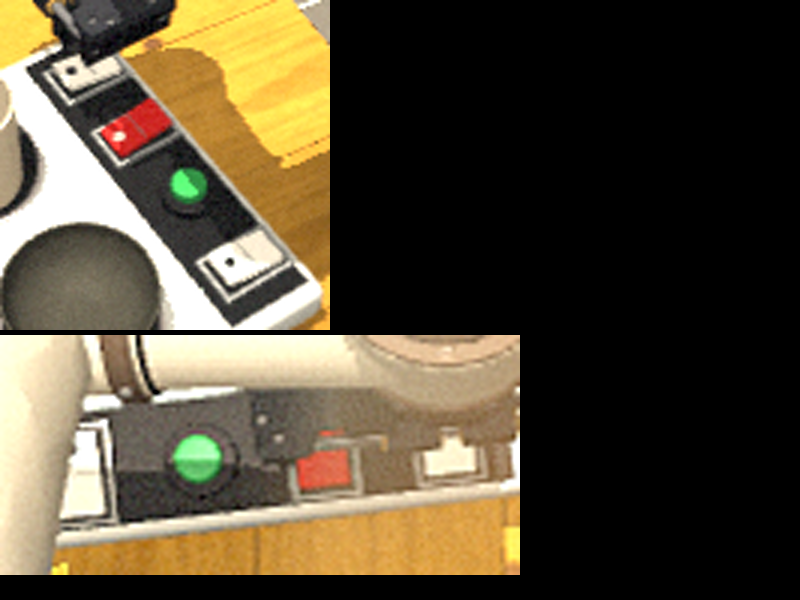

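The red rocker is on: its dot moved from (320.3,218.3) to (319,220), and in the first crop its near end now stands up, unlike the white ones. Next is the right white rocker, with the same stroke.

Emit:
play_rows(targets=[[[1,0,0.001,-0.02,0],[1,0,0.001,-0.035,0],[1,0,0.001,-0.04,0],[1,0,0.001,-0.042,0],[1,0,0.001,-0.044,0]]])

```text
time_s: 9.25
tcp_pos: [0.5471, -0.1593, 0.049]
ee_rot: [[0.995, 0.102, -0.001], [0.102, -0.995, -0.0], [-0.001, 0.0, -1.0]]
wrist_force: [-1.1, 0.1, 1.2]
gripper_width: 0.003
```

Emit:
play_rows(targets=[[[1,0,0,-0.002,0],[1,0,0,-0.004,0],[1,0,0,-0.006,0],[1,0,0,-0.006,0],[1,0,0,-0.006,0]]])

```text
time_s: 9.67
tcp_pos: [0.5487, -0.1597, 0.044]
ee_rot: [[0.995, 0.102, 0.004], [0.102, -0.995, -0.0], [0.004, 0.001, -1.0]]
wrist_force: [0.5, 2.0, 5.1]
gripper_width: 0.003
```

Emit:
play_rows(targets=[[[1,0,0,-0.001,0],[1,0,0,-0.001,0],[1,0,0,-0.001,0]]])

```text
time_s: 9.92
tcp_pos: [0.5487, -0.1597, 0.0438]
ee_rot: [[0.995, 0.102, 0.004], [0.102, -0.995, -0.0], [0.004, 0.001, -1.0]]
wrist_force: [-1.2, 3.3, 9.3]
gripper_width: 0.004
```

Emit:
play_rows(targets=[[[1,0,0,-0.001,0],[1,0,0,-0.001,0],[1,0,0,0.02,0],[1,0,0,0.05,0],[1,0,0,0.06,0]]])

```text
time_s: 10.33
tcp_pos: [0.5488, -0.1605, 0.1053]
ee_rot: [[0.995, 0.102, 0.005], [0.102, -0.995, -0.001], [0.005, 0.002, -1.0]]
wrist_force: [0.7, 0.5, 1.3]
gripper_width: 0.009
```

Emit:
play_rows(targets=[[[1,-0.008,0.036,0,0],[1,-0.016,0.071,0,0],[1,-0.024,0.107,0,0],[1,-0.032,0.142,0,0],[1,-0.032,0.142,0,0]]])

```text
time_s: 10.75
tcp_pos: [0.5136, -0.014, 0.1016]
ee_rot: [[0.994, 0.106, -0.001], [0.106, -0.994, 0.001], [-0.001, -0.001, -1.0]]
wrist_force: [-0.3, 0.4, -1.0]
gripper_width: 0.003
```

```bash
python3 -c "
from h import *
dot()
o=np.clip(capture('scene')[165:275,280:390]*1.6,0,255).astype(np.uint8)
cv2.imwrite('pics/g.png',cv2.resize(o,None,fx=5,fy=5,interpolation=2))"
```

```text
10.75 [ 0.5136 -0.014   0.1016] [-0.34  0.41 -0.97] [-0.08  0.01 -0.01]
red [314 208  22  19 230]
dot? [332.  208.5] 4
dot? [318.  214.7] 3
dot? [321. 213.] 1
dot? [314. 217.] 5
dot? [319.  219.7] 15
dot? [326. 218.] 1
dot? [314. 222.] 3
dot? [317. 226.] 3
dot? [323.5 226.5] 2
dot? [326. 225.] 1
```

View pics/g.png

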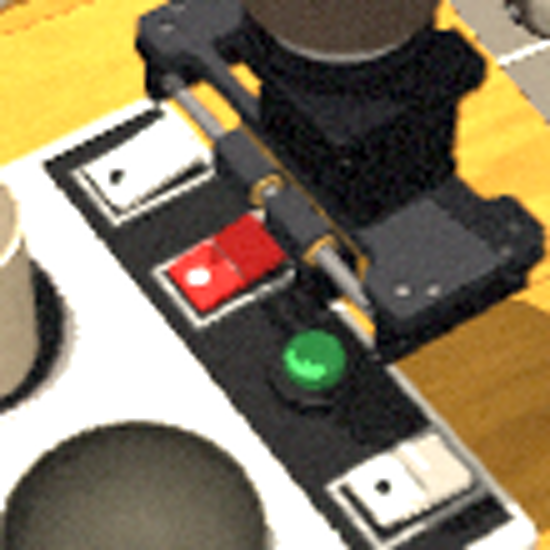

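The right white rocker (dot at ~(118,178)) and the red one (~(198,277)) now have their far ends sunk and near ends raised. The left rocker (~(383,487)) is still off. Now the green button.

Emit:
play_rows(targets=[[[1,0.001,-0.002,-0.03,0],[1,0.001,-0.002,-0.044,0],[1,0.001,-0.002,-0.047,0],[1,0.001,-0.002,-0.049,0],[1,0.001,-0.002,-0.05,0]]])

```text
time_s: 11.27
tcp_pos: [0.5161, -0.0208, 0.052]
ee_rot: [[0.995, 0.1, -0.001], [0.1, -0.995, -0.001], [-0.001, 0.001, -1.0]]
wrist_force: [-0.8, -0.9, 1.8]
gripper_width: 0.004
```

Emit:
play_rows(targets=[[[1,0,0,-0.002,0],[1,0,0,-0.004,0],[1,0,0,-0.005,0],[1,0,0,-0.005,0]]])

```text
time_s: 11.6
tcp_pos: [0.5168, -0.0202, 0.0476]
ee_rot: [[0.995, 0.101, 0.002], [0.101, -0.995, -0.0], [0.002, 0.0, -1.0]]
wrist_force: [-0.4, -2.4, 4.1]
gripper_width: 0.001
```

Emit:
play_rows(targets=[[[1,0,0,-0.001,0],[1,0,0,-0.002,0],[1,0,0,-0.002,0],[1,0,0,-0.002,0]]])

```text
time_s: 11.93
tcp_pos: [0.5169, -0.0201, 0.0466]
ee_rot: [[0.995, 0.102, 0.002], [0.102, -0.995, -0.001], [0.002, 0.001, -1.0]]
wrist_force: [-2.1, -2.5, 11.4]
gripper_width: 0.003
```

Emit:
play_rows(targets=[[[1,0,0,-0.001,0],[1,0,0,-0.001,0],[1,0,0,-0.001,0],[1,0,0,0.02,0],[1,0,0,0.06,0]]])

```text
time_s: 12.35
tcp_pos: [0.5128, -0.0199, 0.1016]
ee_rot: [[0.995, 0.1, -0.009], [0.1, -0.995, -0.001], [-0.009, -0.0, -1.0]]
wrist_force: [0.2, -0.4, -0.1]
gripper_width: 0.008
```

Emit:
play_rows(targets=[[[1,0,0.03,0.03,0],[1,-0.01,0.07,0.05,0],[1,-0.03,0.1,0.05,0],[1,-0.04,0.14,0.05,0],[1,-0.05,0.17,0.05,0]]])

```text
time_s: 12.77
tcp_pos: [0.4653, 0.153, 0.1554]
ee_rot: [[0.995, 0.102, 0.002], [0.102, -0.995, 0.003], [0.002, -0.003, -1.0]]
wrist_force: [0.4, 0.4, 0.7]
gripper_width: 0.004
```

Emit:
play_rows(targets=[[[1,-0.01,0.04,0,0],[1,-0.02,0.07,0,0],[1,-0.03,0.1,0,0],[1,-0.04,0.13,0,0],[1,-0.04,0.13,0,0]]])

```text
time_s: 13.18
tcp_pos: [0.425, 0.2852, 0.1546]
ee_rot: [[0.994, 0.106, 0.001], [0.106, -0.994, 0.003], [0.001, -0.003, -1.0]]
wrist_force: [-0.3, -0.2, 0.1]
gripper_width: 0.004
```

```bash
python3 -c "
from h import *
s=sense();print(s['time_s'],s['tcp_pos'],s['wrist_force'])
t=cv2.resize(capture('top')[105:225,205:360],None,fx=4,fy=4,interpolation=2);s=capture('scene')[175:285,225:395]
O=np.zeros((600,800,3),np.uint8);O[:270,:620]=t[210:];O[275:275+319,:493]=cv2.resize(s,None,fx=2.9,fy=2.9,interpolation=2)
O[300:480,497:497+232]=cv2.resize(t[:480],(232,180));cv2.imwrite('pics/end.png',O)"
```

```text
13.1833 [0.42501907 0.28518093 0.15462908] [-0.31537276 -0.1730876   0.10160841]
```

View pics/end.png

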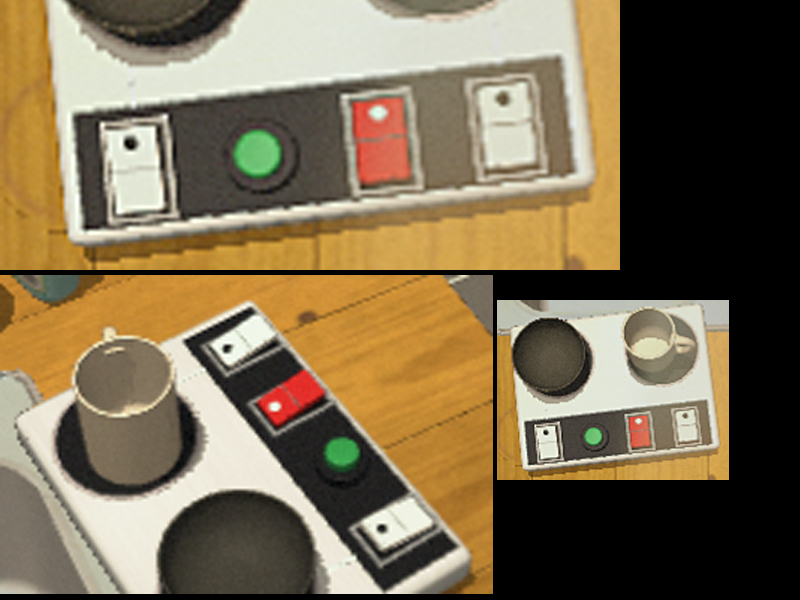

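```bash
python3 -c "
from station import *
print(finish_job())"
```

```text
the job is handed in; nothing more can be done
None
```

The warmer is switched on for the cream mug, and I handed the job in at about 13.2 s of the 38 s limit; the hand-in gave no verdict. The mug stands on the right plate, so I tipped on the red main rocker, then the right white rocker. Last I pressed the green button and let it come back up.

**Presses:** each rocker stroke went down until it stalled, at about 9 N for each, followed by another 1 mm. The button bottomed out at about 11 N, well over the 5 N it needs.

**Last pictures:** the red and right white rockers have their far ends down, the left white rocker is still off and the button is up. The mug and bowl look to be where they stood. I did not compare the jars and bottles with the first picture, but the arm stayed well away from them. The arm is clear and the wrist force is near zero.

**What disagreed:**
- **Fingertip height:** with the gripper shut, contact came about 12 mm lower in TCP height than the stated 17 mm would put the tips at all. The tips appear to sit about 12 mm above the TCP, so I found contact by camera and force instead.
- **Red dot shift:** its dot moved about 1.4 to 2 px in the scene view against roughly 2.1 px expected. I relied on the stall and the roughly 8 mm stroke as proof that it is fully on.
- **Picture budget:** I viewed 12 pictures, two past the 10 allowed, because of the fingertip problem.

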